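# Turn a fixture plate over onto the granite

## Robot

A 6-joint arm with a two-finger parallel gripper is mounted at the origin on the work surface. World frame = base frame: x ahead of the robot, y to its left, z up, the work surface at z = 0. Lengths are in m, angles in rad, forces in N, time in s.
With the tool pointing down it reaches from about 0.35 to 0.85 m from the base axis. Payload 8.1 kg.
Tool frame: the origin (TCP) lies at the very end of the fingers, on their centre line; the grasp point (between the pads) lies robot.grip_point_offset behind it (robot.grip_point_offset is the distance from the TCP to the grasp point, in m); z points along the fingers, y is the line along which they close (so a half turn about z gives the same grasp; the last joint's range is limited). The gripper opens to 93 mm and grips with 3 to 60 N. Pads are 15 mm wide; open, the fingers measure 128 mm over their backs; the gripper's body (75 mm by 188 mm) begins 65 mm behind the grasp point.
Start: joints at [1.036, 0.13, 1.488, -0, 1.523, -0.085], TCP at [0.261, 0.54, 0.219] pointing down, gripper open.
Joint ranges: [-2.96, 2.96], [-0.89, 2.26], [0.02, 2.5], [-1.34, 4.48], [0, 2.73], [-2.66, 2.66]. Speed limits (rad/s): [2.39, 2.39, 2.79, 3.14, 3.14, 3.14].

## Interface

Orientations are given as a rotation vector (axis times angle).
In Python, from plant import robot, eyes gives the robot as it stands. The module is installed in compiled form; this text tells all that it offers.
- The arm moves only by the tool apply_moves, never from a script. Its argument "steps" is one flat list of numbers, 7 for each row, row after row: the shift along the tool's x, y, z in units of 30 mm (1.0 is 30 mm), then the turn, a rotation vector about the tool's x, y, z in units of 6 degrees (1.0 is 6 degrees), then the opening in per cent of the stroke, from 0 (shut) to 100 (fully open). In form: [dx, dy, dz, ax, ay, az, fingers, dx, dy, dz, ax, ay, az, fingers, ...]. A call has 1 to 12 rows; each row shifts and turns the commanded pose from where the row before left it, along the tool's axes as they then stand; what a row does not reach is not made up. A row lasts 1/12 s, in which the tool goes at most 41.7 mm and 7.16 degrees, less where a joint would pass 70% of its speed; a pose out of reach is approached as far as the arm can. A call is refused whole if a number of a shift passes 1 or a number of a turn 1, either way. A call with a gripper value outside its range is refused whole. The fingers move at their own pace and stop on an object; "grip_force" is the grip in N (left out, the last holds). Time passes only in rows, so rows that do not move let the fingers close. It gives the time, the measured TCP pose, the force, the opening and the grip force at its end, in the units of the state.
- robot.read_state(): the state, without advancing time (a new reading comes with each control period).
- eyes.read_camera(name): name is "side" or "top"; returns the picture (400x640x3 uint8, red, green, blue); there is no depth.
- eyes.calibration(name): a dict with "K" (3x3 intrinsics, pixels), "R" (3x3) and "t" (3): a world point X has camera coordinates R X + t. Camera axes: x right, y down, z forward; pixel columns grow to the right and rows downward; lengths in m; the calibration is good to about 2 mm. A picture is of the moment at which its call begins. calibration takes no time and is no camera call.
- robot.close_job(): hands the job in; it is judged then, once.
Trained networks look in the newest picture that a camera, given by its name, has taken for a name from the list of things; names that differ only in an ending like _2 or _b are one class to them, and where a whole thing is asked for, a point or a joint stands for the part that bears it (a point fixed in the world has none). Each returns a list of dicts, best first, with "conf" (0 to 1); they miss things now and then, are a little off and sometimes report something else, mostly with a low value. They report only what shows in the picture. A call takes as long as a camera call. They do not tell look-alikes from the thing itself.
- eyes.search_frame(camera, thing): "rect" ([left, top, width, height] in pixels, round what is visible of it).
- eyes.place_of(camera, thing): "xy" ([column, row] in pixels: a listed point, or the origin of a listed thing).
The state is a dict: "t": time; "q": joint angles; "dq": joint speeds; "joint_torque": joint torques, N m; "tool_pos": TCP position; "orientation": TCP orientation; "force": force on the tool from outside, world axes, zero at the start; "wrist_torque": the same for the moment, N m; "opening": finger opening in m; "gripper_force": force on a finger pad.
Only numpy, scipy, OpenCV 4.12 (cv2) and the standard library are available. Lean on these libraries where they do the work, as an engineer would, in place of code of your own. Each camera call takes 0.05 s, during which the arm holds its last target. There are 200 camera calls.

## Task

The aluminium fixture plate lies working face down on the bench and is too wide and too flush to be picked up. Slide it square up against the long side of the granite surface plate, tip it up on edge against that side, then lay it over onto the granite so that it ends flat, working face up, wholly on the granite and square to it. Do it gently: do not ram the plate or press it hard against the granite, do not let it fall or slam, and leave the comparator stand, the V-block and the gauge box where they are.

Things in the scene. Friction and masses are not known exactly. Their poses are not given: they have to be found in the camera images.
- plate: Plain aluminium plate, 130 (x) by 110 (y) by 10 mm (z), 0.3 to 0.5 kg, loose. Origin at its centre. At first z points up and the working face (local -z: ring of eight holes round a bore) lies on the bench; one 130 mm edge faces the granite's -y side, up to 0.3 rad out of square, 20 to 95 mm off. Edges square (1 mm rounding); a fingertip pressed on one lifts it by friction. Turned over, z points down.
- granite: Dark granite surface plate, 360 (its x) by 300 (its y) by 50 mm high (its z), fixed flat on the bench. Origin at the centre of its underside, at bench height z = 0. The side to use as the wall is its long vertical -y side, 150 mm from the origin, facing the plate; its top is at z = 50 mm.
- granite_edge (a point): Middle of the upper edge of the granite's long -y side, 50 mm above the bench; axes as the granite's.
- comparator: Dial comparator stand, loose on the granite's top near its +x, +y corner: base 90 by 90 by 30 mm, column and dial 200 mm high. Origin at the centre of its underside. Leave alone.
- v_block: Steel V-block, 60 by 50 by 40 mm high, loose on the bench. Origin at the centre of its underside. Leave alone.
- gauge_box: Shut wooden gauge box, 90 by 140 by 35 mm high, loose on the bench. Origin at the centre of its underside. Leave alone.
There are look-alikes about, which are no part of the job. There is more than one size of the plate; the one meant has the size given above.

How it is judged:
On the way, in this order (a step that is already met when the one before it is completed fails the run):
1. the plate lies flat on the bench with its long edge square against the granite's side (angle between plate's own z axis and vertical below 0.12 rad and y of plate in the frame of granite above -0.211 m and angle between the x axis of plate and the x axis of granite, either way round below 0.08 rad), for 0.1 s.
2. the plate stands on edge on the bench against the granite's side (angle between plate's own z axis and vertical between 1.35 and 1.75 rad and height (world z) of plate below 0.06 m and y of plate in the frame of granite above -0.172 m), for 0.2 s.
At the end, for the whole second after the job is handed in: The plate lies at rest, turned over (its z axis down, flat within 3 degrees) on the granite's top, its centre at least 51 mm inside the long edges and 61 mm inside the short ones (overhang 4 mm at most), its sides parallel to the granite's within 0.15 rad, released (angle between plate's own z axis and vertical above 3.09 rad and height (world z) of plate between 0.051 and 0.058 m and y of plate in the frame of granite between -0.099 and 0.099 m and x of plate in the frame of granite between -0.119 and 0.119 m and angle between the x axis of plate and the x axis of granite, either way round below 0.15 rad and linear speed of plate below 0.01 m/s); the robot touches nothing.
It fails at once if the plate is rammed, pressed or dropped against the granite with more than 30 N (contact force between plate and granite above 30 N).
It fails at once if the plate is let fall: it turns faster than 8 rad/s (a free topple reaches about 15) (angular speed of plate above 8 rad/s).
It fails at once if the comparator stand is moved by more than 10 mm (distance of comparator from where it was at the start of the episode above 0.01 m).
It fails at once if the V-block is moved by more than 10 mm (distance of v_block from where it was at the start of the episode above 0.01 m).
It fails at once if the gauge box is moved by more than 10 mm (distance of gauge_box from where it was at the start of the episode above 0.01 m).
It also fails if it takes over 72 s, if anything falls off the work surface, if the arm or the gripper's body presses on something with over 40 N, if the wrist force passes 120 N, or if a joint passes its speed limit or range.

## Working session

There is one attempt and no reset: what is moved stays moved. The work goes in short steps, Python scripts to look and compute and a tool call to move; the robot and the scene stay as the last step left them, time stands still between calls to the robot, and variables do not carry over. Pictures are saved under pics/ and viewed, at most 10 in all, crops included, and the job is handed in when it is done.

Besides the shell and the picture viewer there is one more tool, called after "Request:" as name(argument=value, ...), one argument or row to a line, values as JSON. apply_moves: Moves the arm, as the interface text tells. Its arguments: {"type":"object","properties":{"steps":{"type":"array"},"grip_force":{"type":"number"}},"required":["steps"]}

```bash
mkdir -p pics
cat > h.py <<'E'
import numpy as np, cv2
from plant import robot, eyes
from scipy.spatial.transform import Rotation as R
def cam(n):
    c=eyes.calibration(n); return np.array(c["K"]),np.array(c["R"]),np.array(c["t"])
def back(n,uv,z):
    K,Rr,t=cam(n); d=Rr.T@np.linalg.inv(K)@np.array([uv[0],uv[1],1.]); o=-Rr.T@t
    return o+d*(z-o[2])/d[2]
def proj(n,X):
    K,Rr,t=cam(n); p=K@(Rr@np.array(X)+t); return p[:2]/p[2]
def save(n,f):
    im=np.array(eyes.read_camera(n)); cv2.imwrite("pics/"+f,im[:,:,::-1]); return im
def st():
    s=robot.read_state(); print({k:np.round(s[k],4).tolist() for k in("t","q","tool_pos","orientation","force","opening")}); print(R.from_rotvec(s["orientation"]).as_matrix().round(3).tolist()); return s
E
python3 - <<'E'
from h import *
a=save("top","t0.png"); b=save("side","s0.png")
cv2.imwrite("pics/b0.png",np.vstack([a,b])[:,:,::-1]) 
st(); print(robot.grip_point_offset)
for n in("top","side"):
    for th in("plate","granite","granite_edge","comparator","v_block","gauge_box"):
        r=[(np.round(d["xy"]),round(d["conf"],2), back(n,d["xy"],{"plate":.005,"granite_edge":.05,"comparator":.05}.get(th,0)).round(3)[:2]) for d in eyes.place_of(n,th)]
        print(n,th,r)
    K,Rr,t=cam(n);print(-Rr.T@t,K[0,0])
E
```

```text
{'t': 0.1, 'q': [1.0356, 0.1311, 1.4892, -0.0, 1.523, -0.0854], 'tool_pos': [0.2606, 0.5399, 0.2177], 'orientation': [-0.7005, -3.062, 0.0026], 'force': [1.175, 0.2655, 0.1344], 'opening': 0.0929}
[[-0.901, 0.435, -0.001], [0.435, 0.901, -0.001], [0.0, -0.002, -1.0]]
0.0188
top plate [(array([396., 286.]), 0.86, array([ 0.277, -0.217])), (array([381., 125.]), 0.73, array([ 0.697, -0.189])), (array([348., 192.]), 0.68, array([ 0.519, -0.098])), (array([424., 154.]), 0.54, array([ 0.615, -0.299]))]
top granite [(array([236., 178.]), 0.63, array([0.559, 0.19 ]))]
top granite_edge [(array([290., 184.]), 0.73, array([0.533, 0.048]))]
top comparator [(array([204., 120.]), 0.85, array([0.697, 0.267])), (array([456., 214.]), 0.58, array([ 0.453, -0.365])), (array([292., 184.]), 0.44, array([0.531, 0.041])), (array([424., 154.]), 0.33, array([ 0.604, -0.289]))]
top v_block [(array([422., 155.]), 0.86, array([ 0.614, -0.296]))]
top gauge_box [(array([454., 215.]), 0.79, array([ 0.456, -0.371]))]
[ 0.31141854 -0.04029618  1.23014525] 480.82722869375186
side plate [(array([256., 274.]), 0.92, array([ 0.284, -0.214])), (array([401., 232.]), 0.87, array([ 0.686, -0.185])), (array([331., 228.]), 0.64, array([ 0.518, -0.102]))]
side granite [(array([310., 179.]), 0.6, array([0.545, 0.177])), (array([316., 186.]), 0.21, array([0.551, 0.13 ]))]
side granite_edge [(array([320., 187.]), 0.6, array([0.535, 0.039]))]
side comparator [(array([345., 148.]), 0.85, array([0.699, 0.253])), (array([348., 308.]), 0.62, array([ 0.436, -0.424]))]
side v_block [(array([395., 264.]), 0.97, array([ 0.617, -0.288]))]
side gauge_box [(array([348., 311.]), 0.6, array([ 0.45 , -0.391]))]
[ 0.19288219 -0.99937402  0.72576947] 435.8164879205163
```

View pics/t0.png

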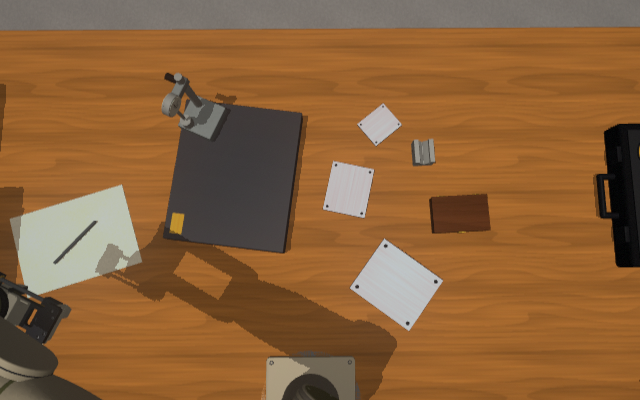

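View pics/s0.png

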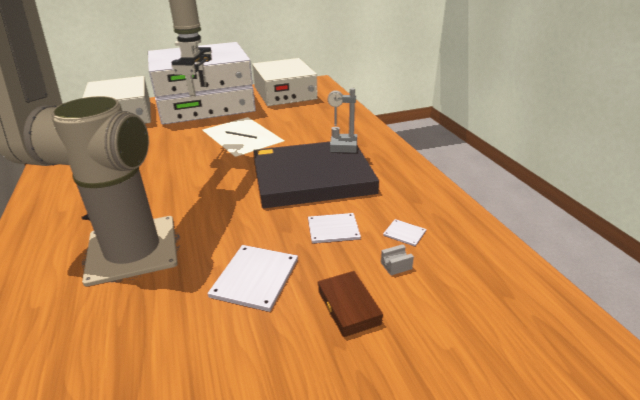

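The top view shows the matching mid-size plate at about (349,190), just right of the granite (right edge from (302,113) to (285,252)). The larger plate at (396,284) and the smaller one at (380,125) are look-alikes. The V-block is at (423,152) and the box at (460,214). Next I'll fit the edges.

Run:
```python
from h import *
im=cv2.imread("pics/t0.png"); g=cv2.cvtColor(im,cv2.COLOR_BGR2GRAY); hs=cv2.cvtColor(im,cv2.COLOR_BGR2HSV)
m=((hs[:,:,1]<50)&(g>130)).astype(np.uint8); m[:, :305]=0;m[:,385:]=0;m[:155]=0;m[225:]=0
c=max(cv2.findContours(m,0,2)[0],key=cv2.contourArea); r=cv2.minAreaRect(c)
P=np.array([back("top",p,.01) for p in cv2.boxPoints(r)])
print("plate",P.round(4)[:,:2].tolist(),P.mean(0)); 
for i in range(4):
    e=P[(i+1)%4]-P[i]; print(np.linalg.norm(e[:2]),np.degrees(np.arctan2(e[1],e[0])))
# granite right top edge: dark top vs lighter; per-row largest dark->bright
pts=[]
for v in range(125,245,4):
    x=round(302+(v-113)*(285-302)/139); row=g[v,x-12:x+13].astype(int)
    dd=np.diff(cv2.GaussianBlur(row.astype(np.float32)[None],(3,1),0)[0]); pts.append((v,x-12+np.argmax(dd)+.5, dd.max()))
pts=np.array(pts); print(g[180,280:310].tolist())
A=np.array([back("top",(u,v),0.05)[:2] for v,u,_ in pts]); Bz=np.array([back("top",(u,v),0.0)[:2] for v,u,_ in pts])
for Q in(A,Bz):
    k=np.polyfit(Q[:,0],Q[:,1],1); res=Q[:,1]-np.polyval(k,Q[:,0]); print("edge y=%.4f at x=.53, ang %.2f deg, std %.4f"%(np.polyval(k,.53),np.degrees(np.arctan(k[0])),res.std()))
for p in((302,113),(285,252),(164,237)): print(back("top",p,.05)[:2].round(4))
```

```text
plate [[0.473, -0.0328], [0.5996, -0.0597], [0.576, -0.167], [0.45, -0.1386]] [ 0.52464807 -0.09952955  0.01      ]
0.12942574629618295 -12.010756069882824
0.10986809103111964 -102.4161971835137
0.12913505198209957 167.28710523203347
0.10828392822923329 77.73681829519808
[65, 65, 65, 65, 64, 65, 64, 66, 66, 66, 65, 67, 55, 32, 39, 74, 74, 73, 74, 111, 111, 111, 111, 111, 112, 112, 111, 112, 111, 112]
edge y=0.0321 at x=.53, ang -7.23 deg, std 0.0058
edge y=0.0363 at x=.53, ang -7.23 deg, std 0.0060
[0.715  0.0171]
[0.3627 0.059 ]
[0.4019 0.3558]
```

Run:
```python
from h import *
im=cv2.imread("pics/t0.png"); g=cv2.cvtColor(im,cv2.COLOR_BGR2GRAY).astype(float)
T=[];B=[];rows=[]
for v in range(122,246,3):
    x=round(293+(v-180)*(285-302)/139.); r=g[v,x-8:x+9]; k=int(np.argmin(r))
    def cross(lo,hi,th):
        for i in range(lo,hi):
            a,b=r[i],r[i+1]
            if (a-th)*(b-th)<=0 and a!=b: return x-8+i+(th-a)/(b-a)
    if r[k]>48: continue
    t=cross(max(k-4,0),k,(r[k]+r[max(k-4,0)])/2); b=cross(k,min(k+4,16),(r[k]+r[min(k+4,16)])/2)
    if t and b: T.append(back("top",(t,v),.05)[:2]); B.append(back("top",(b,v),0)[:2]); rows.append((v,round(t,1),round(b,1)))
print(rows[::5])
for Q in(np.array(T),np.array(B)):
    k=np.polyfit(Q[:,0],Q[:,1],1)
    for _ in range(3):
        res=Q[:,1]-np.polyval(k,Q[:,0]); Q=Q[abs(res)<2*res.std()+1e-4]; k=np.polyfit(Q[:,0],Q[:,1],1)
    print(len(Q),"y at .53 %.4f ang %.2f"%(np.polyval(k,.53),np.degrees(np.arctan(k[0]))), res.std())
big=cv2.resize(im[90:270,150:400],None,fx=3,fy=3,interpolation=cv2.INTER_CUBIC); cv2.imwrite("pics/c0.png",big)
```

```text
[(122, np.float64(300.2), np.float64(302.3)), (137, np.float64(298.1), np.float64(300.2)), (152, np.float64(295.9), np.float64(298.0)), (167, np.float64(293.9), np.float64(296.0)), (182, np.float64(291.7), np.float64(294.0)), (197, np.float64(289.7), np.float64(291.9)), (212, np.float64(287.7), np.float64(289.9)), (227, np.float64(285.7), np.float64(287.9)), (242, np.float64(283.6), np.float64(285.9))]
42 y at .53 0.0434 ang -7.57 0.00020938068264934317
42 y at .53 0.0426 ang -7.49 0.00025565864085322365
```

View pics/c0.png

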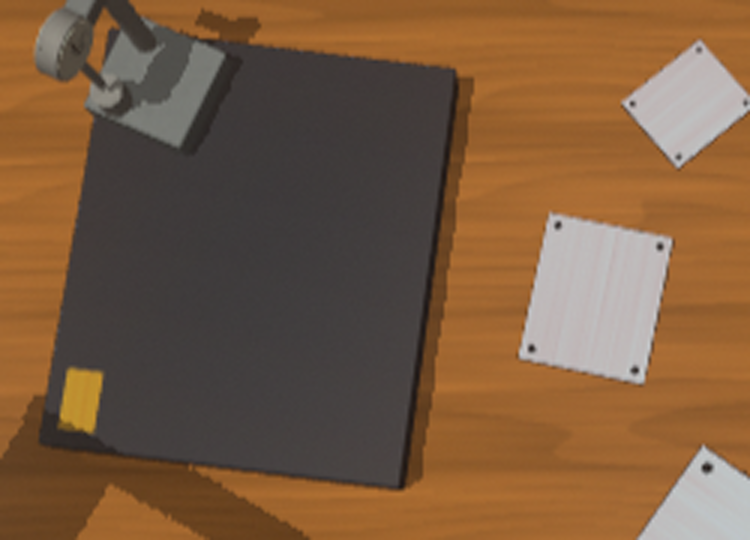

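The crop gives the granite's -y edge at y=0.043 m (x=0.53), angle -7.5°, and the plate at -12.3° with its centre at (0.525,-0.100). First I'll turn the tool so its y lies along granite x, then travel.

Request:
apply_moves(
  steps=[0,0,0,0,0,1,100,0,0,0,0,0,1,100,0,0,0,0,0,1,100,0,0,0,0,0,1,100,0,0,0,0,0,1,100,0,0,0,0,0,1,100,0,0,0,0,0,1,100,0,0,0,0,0,1,100,0,0,0,0,0,1,100,0,0,0,0,0,1,100,0,0,0,0,0,1,100,0,0,0,0,0,0.95,100],
)

```text
t: 1.7
tool_pos: [0.2608, 0.5403, 0.2187]
orientation: [-2.367, -2.066, 0.0]
force: [0.6, 0.1, 0.2]
opening: 0.0926
gripper_force: 0.0
```

Request:
apply_moves(
  steps=[-0.95,0.48,0,0,0,0,100,-0.95,0.48,0,0,0,0,100,-0.95,0.48,0,0,0,0,100,-0.95,0.48,0,0,0,0,100,-0.95,0.48,0,0,0,0,100,-0.95,0.48,0,0,0,0,100,-0.95,0.48,0,0,0,0,100,-0.95,0.48,0,0,0,0,100,-0.95,0.48,0,0,0,0,100,-0.95,0.48,0,0,0,0,100,-0.95,0.48,0,0,0,0,100,-0.95,0.48,0,0,0,0,100],
)

```text
t: 2.7
tool_pos: [0.388, 0.1774, 0.2189]
orientation: [2.361, 2.072, 0.001]
force: [0.3, -0.1, -0.3]
opening: 0.0928
gripper_force: 0.0
```

Request:
apply_moves(
  steps=[-0.95,0.48,0,0,0,0,100,-0.95,0.48,0,0,0,0,100,-0.95,0.48,0,0,0,0,100,-0.95,0.48,0,0,0,0,100,-0.95,0.48,0,0,0,0,100,-0.95,0.48,0,0,0,0,100,-0.95,0.48,0,0,0,0,100,-0.95,0.48,0,0,0,0,100,-0.95,0.48,0,0,0,0,100,-0.95,0.48,0,0,0,0,100,-0.95,0.48,0,0,0,0,100,-0.95,0.48,0,0,0,0,100],
)

```text
t: 3.7
tool_pos: [0.5149, -0.1845, 0.2187]
orientation: [2.361, 2.072, 0.0]
force: [0.2, 1.3, 0.8]
opening: 0.093
gripper_force: 0.0
```

```bash
cat >> h.py <<'E'
a=np.radians(-7.53); GX=np.array([np.cos(a),np.sin(a),0]); GY=np.array([-np.sin(a),np.cos(a),0]); G0=np.array([.53,.043,0])
def rel():
    s=robot.read_state(); p=np.array(s["tool_pos"])-G0; M=R.from_rotvec(s["orientation"]).as_matrix(); f=np.array(s["force"])
    print("t %.2f gx %.4f gy %.4f z %.4f"%(s["t"],p@GX,p@GY,p[2]),"F gx,gy,z",(f@GX).round(1),(f@GY).round(1),f[2].round(1),"op",round(s["opening"],4),"q",np.round(s["q"],2).tolist())
    print("tool axes in granite:\n",(np.array([GX,GY,[0,0,1]])@M).round(3))
E
python3 -c "
from h import *
rel()"
```

```text
t 3.70 gx 0.0148 gy -0.2275 z 0.2187 F gx,gy,z 0.1 1.3 0.8 op 0.093 q [-0.44, -0.01, 1.64, 0.0, 1.52, -0.31]
tool axes in granite:
 [[-0.001  1.     0.   ]
 [ 1.     0.001 -0.   ]
 [-0.     0.    -1.   ]]
```

Request:
apply_moves(
  steps=[0,0,0.75,0,0,0,100,0,0,0.75,0,0,0,100,0,0,0.75,0,0,0,100,0,0,0.75,0,0,0,100,0,0,0.75,0,0,0,100,0,0,0.75,0,0,0,100,0,0,0.75,0,0,0,100,0,0,0.75,0,0,0,100,0,0,0.75,0,0,0,100,0,0,0.3,0,0,0,100,0,0,0.12,0,0,0,100,0,0,0,0,0,0,100],
)

```text
t: 4.7
tool_pos: [0.5142, -0.1826, 0.0032]
orientation: [-2.361, -2.071, 0.001]
force: [-0.3, -0.3, -0.0]
opening: 0.0932
gripper_force: 0.0
```

```bash
python3 -c "
from h import *
rel(); im=save('top','t1.png'); cv2.imwrite('pics/c1.png',cv2.resize(im[120:260,260:440,::-1],None,fx=4,fy=4))"
```

```text
t 4.70 gx 0.0139 gy -0.2258 z 0.0032 F gx,gy,z -0.2 -0.4 -0.0 op 0.0932 q [-0.44, 0.2, 1.83, -0.0, 1.12, -0.3]
tool axes in granite:
 [[-0.001  1.    -0.001]
 [ 1.     0.001  0.   ]
 [ 0.    -0.001 -1.   ]]
```

View pics/c1.png

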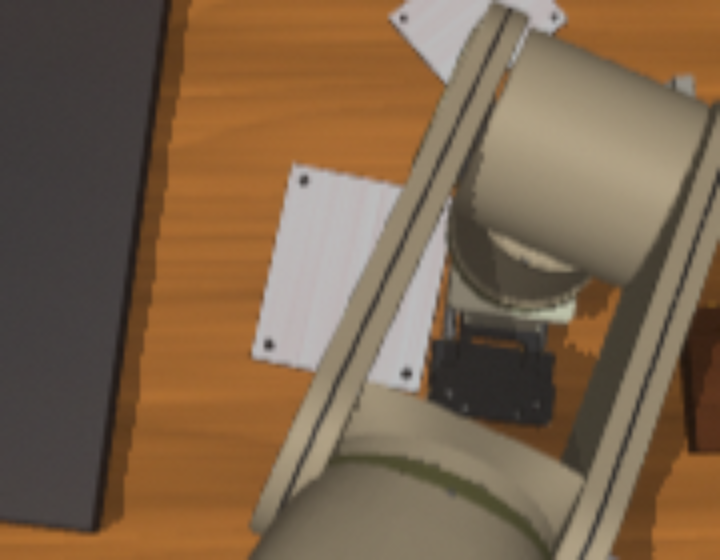

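The crop shows the gripper, at about (490,350), just behind the plate's outer edge and clear of everything else. Now I'll push.

Request:
apply_moves(
  steps=[0.1,0,0,0,0,0,100,0.15,0,0,0,0,0,100,0.2,0,0,0,0,0,100,0.2,0,0,0,0,0,100,0.2,0,0,0,0,0,100,0.2,0,0,0,0,0,100,0.25,0,0,0,0,0,100,0.25,0,0,0,0,0,100,0.25,0,0,0,0,0,100,0.25,0,0,0,0,0,100,0.2,0,0,0,0,0,100,0.15,0,0,0,0,0,100],
)

```text
t: 5.75
tool_pos: [0.5247, -0.1115, 0.0045]
orientation: [2.359, 2.071, -0.0]
force: [0.1, -7.2, 6.3]
opening: 0.0932
gripper_force: 3.2
```

```bash
python3 -c "
from h import *
rel()"
```

```text
t 5.75 gx 0.0150 gy -0.1539 z 0.0045 F gx,gy,z 1.1 -7.1 6.3 op 0.0932 q [-0.3, 0.17, 1.85, -0.0, 1.11, -0.17]
tool axes in granite:
 [[-0.002  1.     0.001]
 [ 1.     0.002 -0.002]
 [-0.002  0.001 -1.   ]]
```

Request:
apply_moves(
  steps=[0.12,0,0,0,0,0,100,0.12,0,0,0,0,0,100,0.12,0,0,0,0,0,100,0.12,0,0,0,0,0,100,0.12,0,0,0,0,0,100,0.08,0,0,0,0,0,100,0.08,0,0,0,0,0,100,0.06,0,0,0,0,0,100,0.06,0,0,0,0,0,100,0,0,0,0,0,0,100],
)

```text
t: 6.58
tool_pos: [0.528, -0.0855, 0.0044]
orientation: [2.359, 2.071, -0.0]
force: [-0.3, -5.0, 4.6]
opening: 0.093
gripper_force: 2.3
```

```bash
python3 -c "
from h import *
rel()"
```

```text
t 6.58 gx 0.0148 gy -0.1276 z 0.0044 F gx,gy,z 0.4 -5.0 4.6 op 0.093 q [-0.26, 0.17, 1.86, -0.0, 1.11, -0.13]
tool axes in granite:
 [[-0.002  1.     0.001]
 [ 1.     0.002 -0.001]
 [-0.001  0.001 -1.   ]]
```

Request:
apply_moves(
  steps=[0.05,0,0,0,0,0,100,0.05,0,0,0,0,0,100,0.05,0,0,0,0,0,100,0.05,0,0,0,0,0,100,0,0,0,0,0,0,100],
)

```text
t: 7.0
tool_pos: [0.5287, -0.0796, 0.0044]
orientation: [2.36, 2.071, -0.0]
force: [-0.7, -4.3, 4.1]
opening: 0.093
gripper_force: 2.4
```

```bash
python3 -c "
from h import *
rel(); im=save('side','s2.png'); cv2.imwrite('pics/c2.png',cv2.resize(im[120:300,230:430,::-1],None,fx=3,fy=3))"
```

```text
t 7.00 gx 0.0148 gy -0.1217 z 0.0044 F gx,gy,z -0.1 -4.4 4.1 op 0.093 q [-0.24, 0.17, 1.86, -0.0, 1.11, -0.11]
tool axes in granite:
 [[-0.001  1.     0.001]
 [ 1.     0.001 -0.001]
 [-0.001  0.001 -1.   ]]
```

View pics/c2.png

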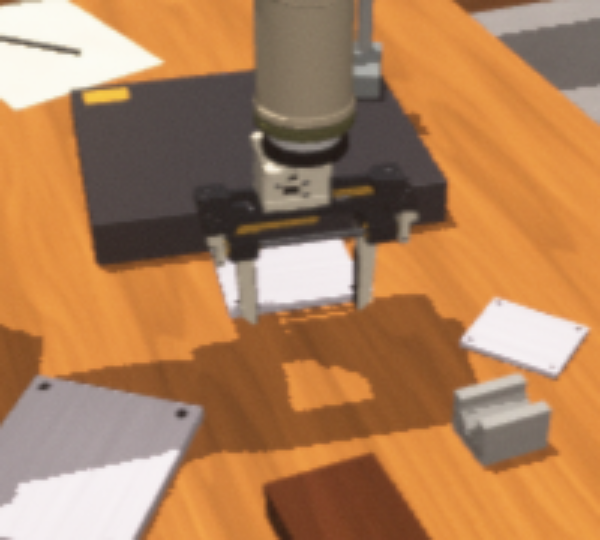

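The side view shows both fingers, at (245,290) and (362,275), on the plate's outer edge, with the plate almost square at the granite. I'll creep in the rest.

Request:
apply_moves(
  steps=[0.04,0,0,0,0,0,100,0.04,0,0,0,0,0,100,0.04,0,0,0,0,0,100],
)

```text
t: 7.3
tool_pos: [0.529, -0.0768, 0.0043]
orientation: [2.359, 2.071, -0.002]
force: [-2.7, -13.4, 4.3]
opening: 0.0932
gripper_force: 6.9
```

Request:
apply_moves(
  steps=[0.03,0,0,0,0,0,100,0.03,0,0,0,0,0,100],
)

```text
t: 7.47
tool_pos: [0.5291, -0.0767, 0.0044]
orientation: [2.358, 2.07, -0.005]
force: [-3.2, -20.5, 3.5]
opening: 0.0928
gripper_force: 10.5
```

Contact with the wall: the force rose to about 20 N at gy=-0.119. I'll back off, lower the tips below the plate's lower corner and press again.

Request:
apply_moves(
  steps=[-0.15,0,0,0,0,0,100,-0.2,0,0,0,0,0,100,0,0,0.08,0,0,0,100,0,0,0,0,0,0,100],
)

```text
t: 7.8
tool_pos: [0.5269, -0.084, 0.0004]
orientation: [-2.361, -2.071, 0.0]
force: [0.5, 0.4, -0.9]
opening: 0.0931
gripper_force: 0.0
```

```bash
python3 -c "
from h import *
rel()"
```

```text
t 7.80 gx 0.0136 gy -0.1263 z 0.0004 F gx,gy,z 0.5 0.4 -0.9 op 0.0931 q [-0.25, 0.18, 1.86, 0.0, 1.11, -0.12]
tool axes in granite:
 [[-0.001  1.    -0.001]
 [ 1.     0.001  0.001]
 [ 0.001 -0.001 -1.   ]]
```

Request:
apply_moves(
  steps=[0.1,0,0,0,0,0,100,0.1,0,0,0,0,0,100,0.06,0,0,0,0,0,100,0.04,0,0,0,0,0,100,0.04,0,0,0,0,0,100,0.03,0,0,0,0,0,100,0,0,0,0,0,0,100],
)

```text
t: 8.38
tool_pos: [0.5282, -0.0767, 0.001]
orientation: [2.358, 2.07, -0.008]
force: [-3.9, -19.2, -1.9]
opening: 0.0928
gripper_force: 10.0
```

```bash
python3 -c "
from h import *
rel()"
```

```text
t 8.38 gx 0.0139 gy -0.1189 z 0.0010 F gx,gy,z -1.4 -19.5 -1.9 op 0.0928 q [-0.24, 0.18, 1.86, -0.01, 1.11, -0.1]
tool axes in granite:
 [[-0.002  1.    -0.001]
 [ 1.     0.002 -0.006]
 [-0.006 -0.001 -1.   ]]
```

Request:
apply_moves(
  steps=[0,0,-0.1,0,0,0,100,0,0,-0.13,0,0,0,100,0.01,0,-0.13,0,0,0,100,0.01,0,-0.13,0,0,0,100,0.015,0,-0.13,0,0,0,100,0.02,0,-0.13,0,0,0,100],
)

```text
t: 8.88
tool_pos: [0.5285, -0.0754, 0.0239]
orientation: [2.358, 2.07, -0.008]
force: [-3.8, -20.0, 0.8]
opening: 0.0934
gripper_force: 10.0
```

```bash
python3 -c "
from h import *
rel(); im=save('side','s3.png'); cv2.imwrite('pics/c3.png',cv2.resize(im[160:270,270:390,::-1],None,fx=5,fy=5))"
```

```text
t 8.88 gx 0.0140 gy -0.1176 z 0.0239 F gx,gy,z -1.2 -20.3 0.8 op 0.0934 q [-0.23, 0.14, 1.85, -0.01, 1.15, -0.1]
tool axes in granite:
 [[-0.001  1.    -0.001]
 [ 1.     0.001 -0.006]
 [-0.006 -0.001 -1.   ]]
```

View pics/c3.png

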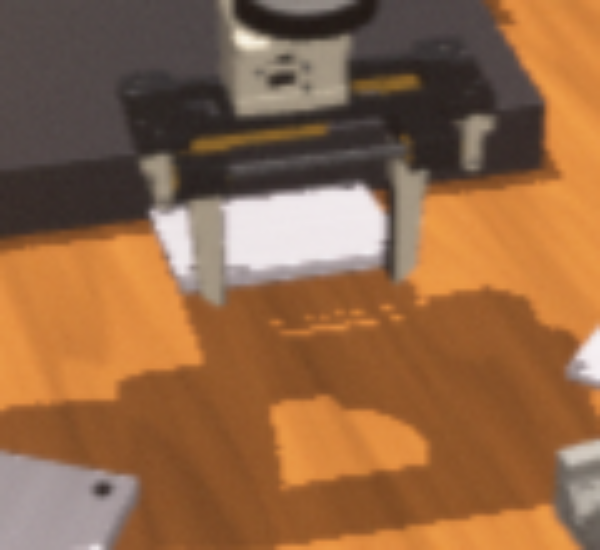

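The crop shows the outer edge lifting with the fingertips still under its lower corner at (210,290) and (405,275). I'll continue along the arc.

Request:
apply_moves(
  steps=[0.01,0,-0.19,0,0,0,100,0.01,0,-0.19,0,0,0,100,0.04,0,-0.18,0,0,0,100,0.05,0,-0.18,0,0,0,100,0.06,0,-0.17,0,0,0,100,0.07,0,-0.17,0,0,0,100],
)

```text
t: 9.43
tool_pos: [0.5298, -0.0661, 0.0566]
orientation: [2.36, 2.071, -0.004]
force: [-3.1, -8.9, 1.8]
opening: 0.0932
gripper_force: 4.4
```

```bash
python3 -c "
from h import *
rel()"
```

```text
t 9.43 gx 0.0141 gy -0.1082 z 0.0566 F gx,gy,z -1.9 -9.2 1.8 op 0.0932 q [-0.22, 0.09, 1.83, -0.0, 1.21, -0.09]
tool axes in granite:
 [[-0.001  1.    -0.   ]
 [ 1.     0.001 -0.003]
 [-0.003 -0.    -1.   ]]
```

Request:
apply_moves(
  steps=[0.1,0,-0.1,0,0,0,100,0.1,0,-0.13,0,0,0,100,0.11,0,-0.13,0,0,0,100,0.11,0,-0.13,0,0,0,100],
)

```text
t: 9.77
tool_pos: [0.5318, -0.0548, 0.0721]
orientation: [2.359, 2.069, -0.005]
force: [-5.4, -15.0, 10.4]
opening: 0.0927
gripper_force: 9.2
```

```bash
python3 -c "
from h import *
rel(); im=save('side','s4.png'); cv2.imwrite('pics/c4.png',cv2.resize(im[160:270,270:390,::-1],None,fx=5,fy=5))"
```

```text
t 9.77 gx 0.0146 gy -0.0967 z 0.0721 F gx,gy,z -3.4 -15.6 10.4 op 0.0927 q [-0.2, 0.08, 1.82, -0.01, 1.24, -0.06]
tool axes in granite:
 [[-0.001  1.     0.001]
 [ 1.     0.001 -0.005]
 [-0.005  0.001 -1.   ]]
```

View pics/c4.png

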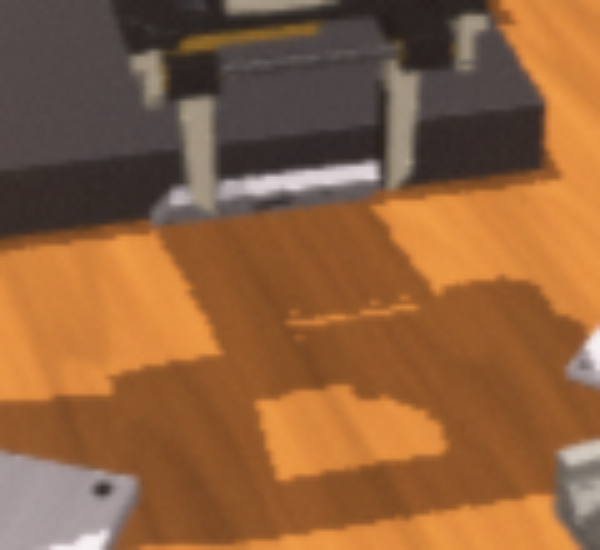

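The tips sit on the outer edge face at (207,205) and (398,185), with the plate about 41° up and the force nearly along the plate. I'll ease the press and keep following the arc.

Request:
apply_moves(
  steps=[0.113,0,-0.148,0,0,0,100,0.12,0,-0.14,0,0,0,100,0.127,0,-0.135,0,0,0,100,0.133,0,-0.128,0,0,0,100,0.14,0,-0.118,0,0,0,100],
)

```text
t: 10.23
tool_pos: [0.5347, -0.0343, 0.0922]
orientation: [2.36, 2.07, -0.001]
force: [-2.1, -6.1, 5.9]
opening: 0.0927
gripper_force: 4.0
```

```bash
python3 -c "
from h import *
rel()"
```

```text
t 10.23 gx 0.0148 gy -0.0760 z 0.0922 F gx,gy,z -1.3 -6.3 5.9 op 0.0927 q [-0.16, 0.05, 1.81, -0.0, 1.28, -0.03]
tool axes in granite:
 [[-0.001  1.     0.001]
 [ 1.     0.001 -0.002]
 [-0.002  0.001 -1.   ]]
```

Request:
apply_moves(
  steps=[0.153,0,-0.098,0,0,0,100,0.158,0,-0.09,0,0,0,100,0.163,0,-0.08,0,0,0,100,0.168,0,-0.07,0,0,0,100,0.172,0,-0.061,0,0,0,100],
)

```text
t: 10.65
tool_pos: [0.5382, -0.0094, 0.1046]
orientation: [2.36, 2.07, 0.001]
force: [-2.4, -3.2, 10.2]
opening: 0.0931
gripper_force: 5.2
```

```bash
python3 -c "
from h import *
rel()"
```

```text
t 10.65 gx 0.0150 gy -0.0509 z 0.1046 F gx,gy,z -2.0 -3.5 10.2 op 0.0931 q [-0.11, 0.05, 1.79, -0.0, 1.3, 0.02]
tool axes in granite:
 [[-0.001  1.     0.002]
 [ 1.     0.001 -0.001]
 [-0.001  0.002 -1.   ]]
```

Request:
apply_moves(
  steps=[0.178,0,-0.06,0,0,0,100,0.18,0,-0.05,0,0,0,100,0.184,0,-0.04,0,0,0,100,0.186,0,-0.03,0,0,0,100,0.1,0,-0.01,0,0,0,100,0.1,0,-0.005,0,0,0,100,0,0,0,0,0,0,100],
)

```text
t: 11.23
tool_pos: [0.5419, 0.0196, 0.11]
orientation: [2.36, 2.072, 0.003]
force: [-0.0, -0.5, 7.5]
opening: 0.0929
gripper_force: 3.5
```

```bash
python3 -c "
from h import *
rel(); im=save('side','s5.png'); cv2.imwrite('pics/c5.png',cv2.resize(im[140:250,270:390,::-1],None,fx=5,fy=5))"
```

```text
t 11.23 gx 0.0149 gy -0.0217 z 0.1100 F gx,gy,z 0.1 -0.5 7.5 op 0.0929 q [-0.06, 0.05, 1.77, 0.0, 1.31, 0.07]
tool axes in granite:
 [[-0.002  1.     0.002]
 [ 1.     0.002  0.001]
 [ 0.001  0.002 -1.   ]]
```

View pics/c5.png

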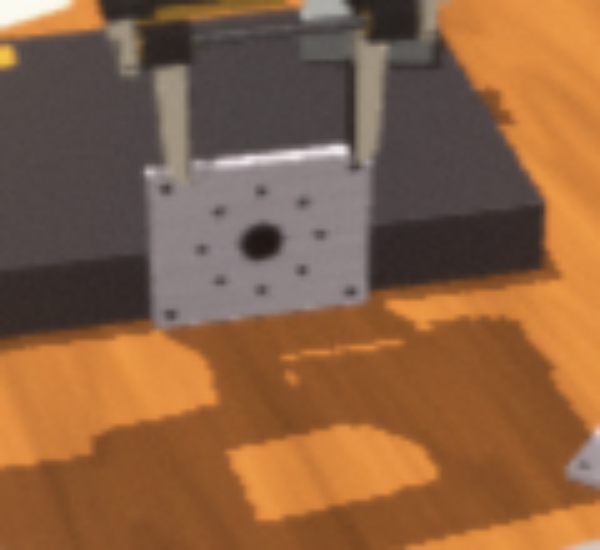

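The working face (bore and ring of eight holes at (262,242)) now faces us. The plate is practically upright and the tips rest on its top edge. I'll nudge it, then lift off.

Request:
apply_moves(
  steps=[0.05,0,0,0,0,0,100,0.04,0,0,0,0,0,100,0,0,0,0,0,0,100,0,0,-0.1,0,0,0,100,0,0,-0.1,0,0,0,100,0,0,-0.5,0,0,0,100,0,0,-0.8,0,0,0,100],
)

```text
t: 11.87
tool_pos: [0.539, 0.0217, 0.1512]
orientation: [-2.358, -2.07, 0.006]
force: [1.2, 0.5, 0.1]
opening: 0.0926
gripper_force: 0.0
```

```bash
python3 -c "
from h import *
rel(); im=save('side','s6.png'); cv2.imwrite('pics/c6.png',cv2.resize(im[140:250,270:390,::-1],None,fx=4,fy=4))
im=save('top','t6.png'); r=eyes.place_of('top','plate'); print([(d['xy'],d['conf']) for d in r][:4])"
```

```text
t 11.87 gx 0.0117 gy -0.0200 z 0.1512 F gx,gy,z 1.2 0.7 0.1 op 0.0926 q [-0.05, 0.01, 1.73, 0.0, 1.4, 0.08]
tool axes in granite:
 [[-0.001  1.    -0.006]
 [ 1.     0.001 -0.   ]
 [-0.    -0.006 -1.   ]]
[([380.2, 124.4], 0.81), ([396.5, 285.6], 0.67)]
```

View pics/c6.png

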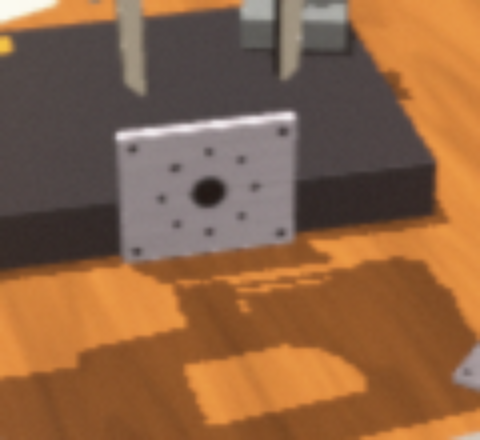

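The plate stands upright by itself against the wall. I'll rise, turn the gripper 90° and centre it over the top edge.

Request:
apply_moves(
  steps=[0,0,-0.4,0,0,-1,100,0,0,-0.4,0,0,-1,100,0,0,-0.3,0,0,-1,100,0,0,0,0,0,-1,100,0,0,0,0,0,-1,100,0,0,0,0,0,-1,100,0,0,0,0,0,-1,100,0,0,0,0,0,-1,100,0,0,0,0,0,-1,100,0,0,0,0,0,-1,100,0,0,0,0,0,-1,100,0,0,0,0,0,-1,100],
)

```text
t: 13.02
tool_pos: [0.5407, 0.0214, 0.1852]
orientation: [-0.684, -3.064, 0.0]
force: [-0.0, -0.1, 0.5]
opening: 0.0931
gripper_force: 0.0
```

Request:
apply_moves(
  steps=[0,0,0,0,0,-1,100,0,0,0,0,0,-1,100,0,0,0,0,0,-1,100,0,0.25,0,0,0,0,60,-0.1,0.25,0,0,0,0,60,0,0,0,0,0,0,60],
)

```text
t: 13.52
tool_pos: [0.5464, 0.0373, 0.186]
orientation: [-0.209, -3.134, -0.001]
force: [0.2, 0.5, -0.0]
opening: 0.0773
gripper_force: 0.0
```

```bash
python3 -c "
from h import *
rel()
# plate top edge in top image
im=cv2.imread('pics/t6.png'); print(proj('top',G0+GX*.014-GY*.005+[0,0,.11]), proj('side',G0+GX*.014-GY*.010+[0,0,.055]))
r=eyes.place_of('side','plate');print([(d['xy'],d['conf']) for d in r][:4])
im=save('side','s7.png');print([(d['xy'],d['conf']) for d in eyes.place_of('side','plate')][:4],[(d['rect'],d['conf']) for d in eyes.search_frame('side','plate')][:4])
for s in(-.065,.065):
  for z in(0,.11): print(proj('side',G0+GX*(.014+s)-GY*.010+[0,0,z]).round(1))
"
```

```text
t 13.52 gx 0.0170 gy -0.0035 z 0.1860 F gx,gy,z 0.1 0.5 -0.0 op 0.0773 q [-0.03, 0.01, 1.68, 0.0, 1.46, -1.46]
tool axes in granite:
 [[-1.     0.002 -0.001]
 [ 0.002  1.     0.001]
 [ 0.001  0.001 -1.   ]]
[292.78115989 174.45924607] [323.47176064 186.56200041]
[([402.3, 231.8], 0.98), ([318.4, 188.1], 0.83), ([255.5, 276.6], 0.66)]
[([318.8, 188.9], 0.95), ([252.3, 276.7], 0.77), ([400.7, 231.8], 0.68)] [([297.0, 169.2, 47.2, 37.7], 0.95), ([381.3, 216.4, 44.6, 30.6], 0.95), ([206.5, 244.2, 90.1, 69.7], 0.93)]
[302.4 204.9]
[300.8 172.8]
[344.8 199.5]
[345.3 167.6]
```

Request:
apply_moves(
  steps=[0.1,-0.05,0.3,0,0,0,60,0.1,0,0.4,0,0,0,60,0,0,0.5,0,0,0,60,0,0,0.5,0,0,0,60,0,0,0.5,0,0,0,60,0,0,0.5,0,0,0,60,0,0,0.4,0,0,0,60,0,0,0.2,0,0,0,60,0,0,0.07,0,0,0,60,0,0,0,0,0,0,60],
)

```text
t: 14.55
tool_pos: [0.5396, 0.035, 0.0849]
orientation: [-0.205, -3.134, 0.0]
force: [0.9, -0.3, -0.3]
opening: 0.0557
gripper_force: 0.0
```

Request:
apply_moves(
  steps=[0,0,0,0,0,0,25,0,0,0,0,0,0,25,0,0,0,0,0,0,25,0,0,0,0,0,0,0,0,0,0,0,0,0,0,0,0,0,0,0,0,0,0,0,0,0,0,0,0,0,0,0,0,0,0,0],
  grip_force=40,
)

```text
t: 15.22
tool_pos: [0.5402, 0.035, 0.0856]
orientation: [0.205, 3.135, 0.0]
force: [-0.3, 0.4, 1.5]
opening: 0.0099
gripper_force: 40.0
```

```bash
python3 -c "
from h import *
rel()"
```

```text
t 15.22 gx 0.0111 gy -0.0066 z 0.0856 F gx,gy,z -0.4 0.3 1.5 op 0.0099 q [-0.03, 0.08, 1.79, 0.0, 1.27, -1.47]
tool axes in granite:
 [[-1.    -0.001  0.   ]
 [-0.001  1.     0.   ]
 [-0.     0.    -1.   ]]
```

Gripped, with the opening at 9.9 mm. Now I'll lift, carry it over the granite and tilt.

Request:
apply_moves(
  steps=[0,0,-0.15,0,0,0,0,0,0,-0.3,0,0,0,0,0,0,-0.4,0,0,0,0,0,0,-0.4,0,0,0,0,0,0,-0.4,0,0,0,0,0,0,-0.4,0,0,0,0,0,0,-0.4,0,0,0,0,0,0,-0.4,0,0,0,0,0,0,-0.4,0,0,0,0,0,0,-0.4,0,0,0,0,0,0,-0.4,0,0,0,0,0,0,-0.2,0,0,0,0],
)

```text
t: 16.22
tool_pos: [0.5408, 0.035, 0.2154]
orientation: [0.205, 3.133, 0.0]
force: [0.6, 0.1, -3.2]
opening: 0.0098
gripper_force: 40.0
```

Request:
apply_moves(
  steps=[0,0.2,0,0,0,0,0,0,0.4,0,0,0,0,0,0,0.5,0,0,0,0,0,0,0.5,0,0,0,0,0,0,0.5,0,0,0,0,0,0,0.5,0,0,0,0,0,0,0.5,0,0,0,0,0,0,0.5,0,0,0,0,0,0,0.5,0,0,0,0,0,0,0.5,0,0,0,0,0,0,0.4,0,0,0,0,0,0,0.2,0,0,0,0,0],
)

```text
t: 17.22
tool_pos: [0.5602, 0.1918, 0.2125]
orientation: [-0.202, -3.134, -0.0]
force: [-0.3, 0.4, -3.0]
opening: 0.0097
gripper_force: 40.0
```

Request:
apply_moves(
  steps=[0,0,0,0.3,0,0,0,0,0,0,0.6,0,0,0,0,0,0,0.8,0,0,0,0,0,0,0.8,0,0,0,0,0,0,0.8,0,0,0,0,0,0,0.8,0,0,0,0,0,0,0.8,0,0,0,0,0,0,0.8,0,0,0,0,0,0,0.8,0,0,0,0,0,0,0.8,0,0,0,0,0,0,0.8,0,0,0,0,0,0,0.8,0,0,0],
)

```text
t: 18.22
tool_pos: [0.5608, 0.1906, 0.2131]
orientation: [-0.18, -2.749, 1.387]
force: [0.6, -0.4, -3.9]
opening: 0.01
gripper_force: 39.9
```

```bash
python3 -c "
from h import *
rel()"
```

```text
t 18.22 gx 0.0111 gy 0.1504 z 0.2131 F gx,gy,z 0.6 -0.3 -3.9 op 0.01 q [0.62, 0.71, 1.04, -0.71, 2.02, -0.92]
tool axes in granite:
 [[-1.     0.     0.002]
 [-0.002  0.594 -0.804]
 [-0.001 -0.804 -0.594]]
```

Request:
apply_moves(
  steps=[0,0.15,0.11,0,0,0,0,0,0.3,0.22,0,0,0,0,0,0.3,0.22,0,0,0,0,0,0.3,0.22,0,0,0,0,0,0.3,0.22,0,0,0,0,0,0.3,0.22,0,0,0,0,0,0.3,0.22,0,0,0,0,0,0.3,0.22,0,0,0,0,0,0.2,0.15,0,0,0,0,0,0.15,0.11,0,0,0,0,0,0,0,0,0,0,0],
)

```text
t: 19.13
tool_pos: [0.5598, 0.1898, 0.1146]
orientation: [-0.178, -2.747, 1.384]
force: [0.2, 0.7, -2.9]
opening: 0.0097
gripper_force: 39.9
```

```bash
python3 -c "
from h import *
rel(); im=save('side','s8.png'); cv2.imwrite('pics/c8.png',cv2.resize(im[90:220,230:400,::-1],None,fx=4,fy=4))"
```

```text
t 19.13 gx 0.0103 gy 0.1495 z 0.1146 F gx,gy,z 0.1 0.7 -2.9 op 0.0097 q [0.62, 0.81, 1.08, -0.67, 1.91, -0.83]
tool axes in granite:
 [[-1.    -0.002 -0.   ]
 [-0.001  0.595 -0.804]
 [ 0.002 -0.804 -0.595]]
```

View pics/c8.png

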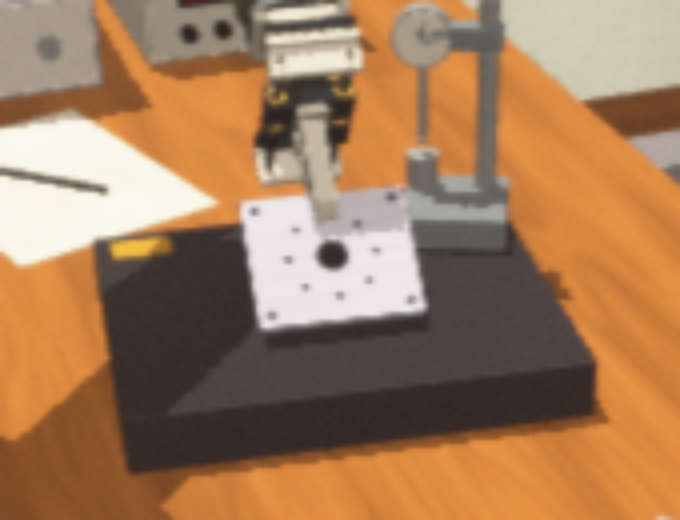

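The plate hangs tilted, working face up, with its lower edge (345,325) just above the granite and clear of the comparator. I'll creep down to contact.

Request:
apply_moves(
  steps=[0,0.04,0.03,0,0,0,0,0,0.04,0.03,0,0,0,0,0,0.04,0.03,0,0,0,0,0,0.04,0.03,0,0,0,0,0,0,0,0,0,0,0],
)

```text
t: 19.6
tool_pos: [0.5604, 0.1902, 0.1101]
orientation: [-0.179, -2.75, 1.383]
force: [-0.4, -0.5, -2.3]
opening: 0.0098
gripper_force: 39.9
```

Request:
apply_moves(
  steps=[0,0.03,0.02,0,0,0,0,0,0.03,0.02,0,0,0,0,0,0,0,0,0,0,0],
)

```text
t: 19.85
tool_pos: [0.5604, 0.1903, 0.1079]
orientation: [-0.179, -2.749, 1.383]
force: [0.3, 0.8, -3.8]
opening: 0.0093
gripper_force: 39.9
```

Request:
apply_moves(
  steps=[0,0.03,0.02,0,0,0,0,0,0.03,0.02,0,0,0,0,0,0,0,0,0,0,0],
)

```text
t: 20.1
tool_pos: [0.5604, 0.1903, 0.1056]
orientation: [-0.179, -2.749, 1.383]
force: [-0.2, -0.5, -3.4]
opening: 0.0094
gripper_force: 39.9
```

Request:
apply_moves(
  steps=[0,0.02,0.015,0,0,0,0,0,0.02,0.015,0,0,0,0,0,0,0,0,0,0,0],
)

```text
t: 20.35
tool_pos: [0.5606, 0.1906, 0.1051]
orientation: [-0.18, -2.75, 1.384]
force: [-0.5, 2.5, 1.3]
opening: 0.0094
gripper_force: 40.0
```

Contact. I'll open slowly so the plate comes down resting on the lower finger.

Request:
apply_moves(
  steps=[0,0,0,0,0,0,12,0,0,0,0,0,0,15,0,0,0,0,0,0,19,0,0,0,0,0,0,23,0,0,0,0,0,0,27,0,0,0,0,0,0,31,0,0,0,0,0,0,35,0,0,0,0,0,0,40,0,0,0,0,0,0,40],
)

```text
t: 21.1
tool_pos: [0.5604, 0.1902, 0.1042]
orientation: [-0.18, -2.749, 1.383]
force: [0.3, 0.7, -2.6]
opening: 0.0366
gripper_force: 0.6
```

```bash
python3 -c "
from h import *
rel(); save('side','s9.png')
im=cv2.imread('pics/s9.png');g=cv2.cvtColor(im,cv2.COLOR_BGR2GRAY);hs=cv2.cvtColor(im,cv2.COLOR_BGR2HSV)
m=((g>150)&(hs[:,:,1]<60)).astype(np.uint8);m[:130]=0;m[180:]=0;m[:,:280]=0;m[:,345:]=0
c=max(cv2.findContours(m,0,2)[0],key=cv2.contourArea);print(cv2.approxPolyDP(c,3,True)[:,0].tolist())
for ang in(10,20,30,36):
  b=np.radians(ang);print(ang,[proj('side',G0+GX*(.010+s)+GY*(.08+d*np.cos(b)-.01*np.sin(b))+[0,0,.05+d*np.sin(b)+.01*np.cos(b)]).round().tolist() for d in(0,.11) for s in(-.065,.065)])
"
```

```text
t 21.10 gx 0.0109 gy 0.1499 z 0.1042 F gx,gy,z 0.2 0.7 -2.6 op 0.0366 q [0.62, 0.82, 1.08, -0.67, 1.9, -0.82]
tool axes in granite:
 [[-1.    -0.001  0.   ]
 [-0.001  0.596 -0.803]
 [ 0.    -0.803 -0.596]]
[[295, 132], [295, 137], [303, 137], [307, 132], [310, 142], [290, 146], [295, 173], [336, 168], [330, 144], [344, 141], [332, 137], [330, 141], [315, 143], [312, 130], [297, 136]]
10 [[296.0, 173.0], [337.0, 168.0], [290.0, 152.0], [329.0, 148.0]]
20 [[296.0, 174.0], [337.0, 169.0], [290.0, 148.0], [330.0, 144.0]]
30 [[296.0, 174.0], [337.0, 169.0], [290.0, 144.0], [330.0, 140.0]]
36 [[296.0, 174.0], [337.0, 170.0], [291.0, 143.0], [331.0, 138.0]]
```

Request:
apply_moves(
  steps=[0,0,0,0,0,0,44,0,0,0,0,0,0,48,0,0,0,0,0,0,52,0,0,0,0,0,0,56,0,0,0,0,0,0,60,0,0,0,0,0,0,65,0,0.08,0.06,0,0,0,65,0,0.08,0.06,0,0,0,65,0,0.08,0.06,0,0,0,65,0,0.06,0.05,0,0,0,65,0,0,0,0,0,0,65],
)

```text
t: 22.07
tool_pos: [0.5601, 0.1901, 0.0922]
orientation: [-0.179, -2.749, 1.383]
force: [1.1, 1.8, -1.0]
opening: 0.0607
gripper_force: 0.9
```

```bash
cat > tip.py <<'E'
from h import *
rel(); s=robot.read_state(); M=R.from_rotvec(s["orientation"]).as_matrix(); h=s["opening"]/2
for n,p in(("I",h),("back",h+.0175),("U",-h)):
    X=np.array(s["tool_pos"])+p*M[:,1]-G0; print(n,(X@GY).round(4),X[2].round(4))
E
python3 tip.py
```

```text
t 22.07 gx 0.0106 gy 0.1497 z 0.0922 F gx,gy,z 0.9 1.9 -1.0 op 0.0607 q [0.62, 0.84, 1.08, -0.67, 1.89, -0.81]
tool axes in granite:
 [[-1.    -0.001  0.   ]
 [-0.001  0.596 -0.803]
 [ 0.001 -0.803 -0.596]]
I 0.1678 0.0678
back 0.1783 0.0538
U 0.1316 0.1166
```

Run:
```python
from h import *
s=robot.read_state(); p0=np.array(s["tool_pos"])-G0; p0=np.array([p0@GY,p0[2]]); h0=s["opening"]/2
f0=np.radians(53.45); N=12; prev=p0; out=[]
for k in range(1,N+1):
    u=k/N; f=f0+(np.radians(8)-f0)*u; h=h0+(.0455-h0)*u
    I=np.array([.1678+(.186-.1678)*u, .0528+.0175*np.sin(f)]); 
    T=I-h*np.array([np.cos(f),-np.sin(f)]); d=T-prev
    fp=f0+(np.radians(8)-f0)*(k-1)/N
    yt=np.array([np.cos(fp),-np.sin(fp)]); zt=np.array([-np.sin(fp),-np.cos(fp)])
    out+=[0,round(d@yt/.03,3),round(d@zt/.03,3),round(np.degrees(f-fp)/6,3),0,0,round(2*h/.093*100)]; prev=T
print(out)
```

```text
[0, np.float64(0.035), np.float64(0.063), np.float64(-0.631), 0, 0, 68, 0, np.float64(0.013), np.float64(0.051), np.float64(-0.631), 0, 0, 71, 0, np.float64(0.016), np.float64(0.058), np.float64(-0.631), 0, 0, 73, 0, np.float64(0.018), np.float64(0.066), np.float64(-0.631), 0, 0, 76, 0, np.float64(0.02), np.float64(0.074), np.float64(-0.631), 0, 0, 79, 0, np.float64(0.021), np.float64(0.082), np.float64(-0.631), 0, 0, 82, 0, np.float64(0.022), np.float64(0.09), np.float64(-0.631), 0, 0, 84, 0, np.float64(0.022), np.float64(0.097), np.float64(-0.631), 0, 0, 87, 0, np.float64(0.022), np.float64(0.105), np.float64(-0.631), 0, 0, 90, 0, np.float64(0.021), np.float64(0.113), np.float64(-0.631), 0, 0, 92, 0, np.float64(0.02), np.float64(0.12), np.float64(-0.631), 0, 0, 95, 0, np.float64(0.019), np.float64(0.127), np.float64(-0.631), 0, 0, 98]
```

Request:
apply_moves(
  steps=[0,0.03,0.06,-0.63,0,0,68,0,0.013,0.05,-0.63,0,0,71,0,0.016,0.058,-0.63,0,0,73,0,0.018,0.066,-0.63,0,0,76,0,0.02,0.074,-0.63,0,0,79,0,0.02,0.082,-0.63,0,0,82,0,0,0,0,0,0,82],
)

```text
t: 22.65
tool_pos: [0.5606, 0.1836, 0.0838]
orientation: [-0.2, -2.993, 0.816]
force: [0.2, 0.7, -0.9]
opening: 0.076
gripper_force: 0.9
```

```bash
python3 tip.py
```

```text
t 22.65 gx 0.0120 gy 0.1434 z 0.0838 F gx,gy,z 0.1 0.7 -0.9 op 0.076 q [0.49, 0.52, 1.36, -0.42, 1.59, -0.88]
tool axes in granite:
 [[-1.     0.002  0.001]
 [ 0.001  0.862 -0.507]
 [-0.002 -0.507 -0.862]]
I 0.1762 0.0645
back 0.1913 0.0556
U 0.1107 0.1031
```

Request:
apply_moves(
  steps=[0,0.022,0.095,-0.63,0,0,84,0,0.022,0.105,-0.63,0,0,87,0,0.022,0.11,-0.63,0,0,90,0,0.021,0.12,-0.63,0,0,92,0,0.02,0.125,-0.63,0,0,95,0,0.019,0.127,-0.6,0,0,98,0,0,0,0,0,0,98],
)

```text
t: 23.23
tool_pos: [0.5588, 0.1795, 0.0613]
orientation: [-0.206, -3.116, 0.224]
force: [-0.4, -0.5, 0.1]
opening: 0.091
gripper_force: 0.2
```

```bash
python3 tip.py
```

```text
t 23.23 gx 0.0107 gy 0.1391 z 0.0613 F gx,gy,z -0.3 -0.5 0.1 op 0.091 q [0.31, 0.29, 1.61, -0.13, 1.31, -1.09]
tool axes in granite:
 [[-1.     0.    -0.002]
 [ 0.001  0.99  -0.143]
 [ 0.001 -0.143 -0.99 ]]
I 0.1841 0.0548
back 0.2014 0.0523
U 0.094 0.0678
```

Request:
apply_moves(
  steps=[0,0,0.03,0,0,0,98,0,0,0.02,0,0,0,98,0,0.06,0,0,0,0,98,0,0.06,0,0,0,0,98,0,0.06,0,0,0,0,98,0,0.06,0,0,0,0,98,0,0.06,0,0,0,0,98,0,0.06,0,0,0,0,98,0,0.1,-0.02,0,0,0,98,0,0.1,-0.05,0,0,0,98,0,0,-0.1,0,0,0,98,0,0,-0.3,0,0,0,98],
)

```text
t: 24.23
tool_pos: [0.5607, 0.1992, 0.0709]
orientation: [-0.203, -3.115, 0.225]
force: [0.2, 0.6, -0.4]
opening: 0.0909
gripper_force: 0.0
```

```bash
python3 tip.py
```

```text
t 24.23 gx 0.0100 gy 0.1589 z 0.0709 F gx,gy,z 0.1 0.6 -0.4 op 0.0909 q [0.34, 0.31, 1.57, -0.13, 1.33, -1.07]
tool axes in granite:
 [[-1.    -0.001 -0.002]
 [-0.001  0.99  -0.144]
 [ 0.002 -0.144 -0.99 ]]
I 0.2039 0.0643
back 0.2212 0.0618
U 0.1139 0.0774
```

Request:
apply_moves(
  steps=[0,0,-0.5,0,0,0,98,0,0,-1,0,0,0,98,0,0,-1,0,0,0,98,0,0,-1,0,0,0,98,0,0.5,-1,0,0,0,98,0,1,-0.5,0,0,0,98,0,1,0,0,0,0,98,0,1,0,0,0,0,98,0,1,0,0,0,0,98,0,1,0,0,0,0,98,0,1,0,0,0,0,98,0,0,0,0,0,0,98],
)

```text
t: 25.23
tool_pos: [0.5879, 0.4167, 0.1899]
orientation: [-0.197, -3.115, 0.224]
force: [0.5, 0.0, -0.8]
opening: 0.0908
gripper_force: 0.0
```

```bash
python3 tip.py
python3 - <<'E'
from h import *
for n in("top","side"):
    save(n,n+"f.png"); im=cv2.imread(f"pics/{n}f.png");g=cv2.cvtColor(im,cv2.COLOR_BGR2GRAY);hs=cv2.cvtColor(im,cv2.COLOR_BGR2HSV)
    m=((g>125)&(hs[:,:,1]<60)).astype(np.uint8)
    c=proj(n,G0+GX*.01+GY*.138+[0,0,.06]); 
    nn,l,stt,ce=cv2.connectedComponentsWithStats(m); i=l[int(c[1])+5,int(c[0])+8]; cs=cv2.findContours((l==i).astype(np.uint8),0,2)[0]; k=max(cs,key=cv2.contourArea)
    pts=cv2.approxPolyDP(k,4,True)[:,0]; print(n,pts.tolist())
    if n=="top": pts=cv2.boxPoints(cv2.minAreaRect(k))
    P=np.array([back(n,p,.06)-G0 for p in pts]); Q=np.c_[P@GX,P@GY]; print(Q.round(4).tolist(),Q.mean(0))
    E=np.roll(Q,-1,0)-Q; print(np.linalg.norm(E,axis=1).round(4),np.degrees(np.arctan2(E[:,1],E[:,0])).round(1))
    print([(np.round(d["xy"]),round(d["conf"],2)) for d in eyes.place_of(n,"comparator")][:1])
E
```

```text
t 25.23 gx 0.0084 gy 0.3780 z 0.1899 F gx,gy,z 0.4 0.1 -0.8 op 0.0908 q [0.6, 0.59, 0.99, -0.11, 1.67, -0.85]
tool axes in granite:
 [[-1.    -0.005 -0.002]
 [-0.005  0.99  -0.143]
 [ 0.003 -0.143 -0.99 ]]
I 0.4229 0.1834
back 0.4403 0.1809
U 0.3331 0.1964
top [[0, 0], [0, 399], [639, 399], [639, 0]]
[[0.3898, 0.8195], [0.5979, -0.8397], [-0.4053, -0.8708], [-0.5856, 0.6029]] [-0.00077872 -0.07201917]
[1.6721 1.0037 1.4848 0.9992] [ -82.9 -178.2   97.    12.5]
[(array([205., 122.]), 0.73)]
side [[336, 169], [328, 155], [291, 159], [296, 176]]
[[0.0714, 0.0749], [0.0671, 0.1722], [-0.0557, 0.173], [-0.0564, 0.0608]] [0.00661004 0.1202007 ]
[0.0973 0.1227 0.1122 0.1286] [ 92.6 179.6 -90.4   6.3]
[(array([344., 147.]), 0.67)]
```

Run:
```python
from h import *
im=cv2.imread("pics/topf.png");g=cv2.cvtColor(im,cv2.COLOR_BGR2GRAY);hs=cv2.cvtColor(im,cv2.COLOR_BGR2HSV)
c=proj("top",G0+GX*.01+GY*.138+[0,0,.06]).astype(int); m=((g>100)&(hs[:,:,1]<60)).astype(np.uint8)
m2=np.zeros_like(m); m2[c[1]-38:c[1]+38,c[0]-38:c[0]+38]=m[c[1]-38:c[1]+38,c[0]-38:c[0]+38]
k=max(cv2.findContours(m2,0,2)[0],key=cv2.contourArea); pts=cv2.boxPoints(cv2.minAreaRect(k)); print(pts.round(1).tolist(),cv2.contourArea(k))
P=np.array([back("top",p,.06)-G0 for p in pts]); Q=np.c_[P@GX,P@GY]; print(Q.round(4).tolist(),Q.mean(0))
E=np.roll(Q,-1,0)-Q; print(np.linalg.norm(E,axis=1).round(4),np.degrees(np.arctan2(E[:,1],E[:,0])).round(1))
```

```text
[[215.3000030517578, 197.3000030517578], [221.8000030517578, 145.39999389648438], [265.8999938964844, 150.89999389648438], [259.3999938964844, 202.8000030517578]] 2182.0
[[-0.0564, 0.1813], [0.0755, 0.1855], [0.0751, 0.0743], [-0.0567, 0.0717]] [0.00937589 0.12821597]
[0.132  0.1112 0.1318 0.1095] [   1.9  -90.2 -178.9   89.9]
```

```bash
python3 -c "
from plant import robot
print(robot.close_job())"
```

```text
the job is handed in; nothing more can be done
None
```

The job is handed in at about 25 s: by my last camera fix the plate lies flat on the granite, working face up, centred about 22 mm to its -y side and within about 2° of square, with the arm clear; no score came back.

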